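Get the next copper plate out from under the tray's things

TASK

The copper plate to be worked next lies in the dark wooden tray with the brass stamp block and the hammered copper cup standing on it, and the bone burnisher is lying on the steel bench block. Clear the burnisher, the stamp block and the cup onto the cork mat, then lay the plate flat and square in the middle of the bench block, its long side along the block's long side. Then stand the stamp block and the cup back in the tray, upright, each where it stood before; the burnisher stays on the mat, and the clamp, the graver and the hammer are to be left alone.

Things in the scene. Friction and masses are not known exactly. Their poses are not given: they have to be found in the camera images.
- plate: Engraved copper plate, 56 x 130 x 7 mm, about 0.42 kg, loose, lying flat in the tray under the stamp block and the cup. Origin: centre of its underside. x runs along its 56 mm width, y along its 130 mm length, z up.
- stamp: Brass pattern stamp block, 42 x 42 mm and 34 mm high with a 1 mm relief pattern on its top face, about 0.48 kg, loose, standing on one end of the plate. Origin: centre of its underside; x and y are square to its flat sides, z up.
- cup: Small hammered copper cup, open on top, round, 52 mm outside diameter (straight wall from 12 mm up, the foot 42 mm), 50 mm high, about 0.14 kg, loose, standing upright on the other end of the plate. Its hammer facets stand about 0.5 mm proud and are look only. Origin: centre of its underside, z up.
- burnisher: Bone burnisher, a flat slip about 135 mm long, 20 mm wide and 10 mm thick with one end narrowed to 13 mm, about 45 g, loose, lying flat on the bench block at any angle. Origin: underside, at the middle of its 20 mm wide part (which runs 50 mm either way). x runs along its length towards the narrow end, z up.
- tray: Low-lipped dark wooden tray with brass corner straps, fixed to the bench, 148 mm (x) by 212 mm (y) outside and 20 mm high; walls 6 mm, floor 6 mm thick, so its inside is 136 x 200 mm and 14 mm deep. Origin: centre of its underside on the bench; y is its long way. The plate's long side lies roughly along y.
- bench_block: Polished steel bench block, fixed, 110 mm (x) by 150 mm (y), 22 mm high. Origin: centre of its underside on the bench; y is its long way.
- mat: Cork mat, fixed, 160 mm (x) by 220 mm (y), 4 mm thick: the side area. Origin: centre of its underside on the bench; y is its long way.
- clamp_handle (a joint): Angle of the curved iron handle of the cam lock clamp, which holds another copper plate down on a small wooden bed (130 x 190 mm, its handle sticking out about 45 mm past the bed's left end and 110 mm high) beyond the work, straight ahead of the robot; all of it lies more than 0.63 m ahead of the base; 0 = locked, as at the start, positive = unlocked. A bystander: do not touch.
- graver: Steel gouging graver with a wooden mushroom handle, 120 mm long, 26 mm high, loose on the bench beyond the work, to one side of the clamp. Bystander. Origin: middle of its length on the bench; x points along its blade.
- hammer: Hand hammer about 200 mm long, loose on the bench beyond the work, on the other side of the clamp. Bystander. Origin: underside near its middle; x points along it, towards the head.

How it is judged (in metres and radians):
On the way, in this order (a step that is already met when the one before it is completed fails the run):
1. the burnisher, the stamp block and the cup are all on the cork mat, block and cup upright, let go (x of burnisher in the frame of mat between -0.08 and 0.08 m and y of burnisher in the frame of mat between -0.11 and 0.11 m and height (world z) of burnisher below 0.016 m and x of stamp in the frame of mat between -0.08 and 0.08 m and y of stamp in the frame of mat between -0.11 and 0.11 m and height (world z) of each of stamp, cup below 0.009 m and angle between each of stamp, cup's own z axis and vertical below 0.15 rad and x of cup in the frame of mat between -0.08 and 0.08 m and y of cup in the frame of mat between -0.11 and 0.11 m and contact force between the fingers and stamp below 0.1 N and contact force between the fingers and cup below 0.1 N and contact force between the fingers and burnisher below 0.1 N), for 0.2 s.
2. the plate lies flat and square on the middle of the bench block, let go (horizontal distance between plate and bench_block below 0.015 m and angle between the y axis of plate and the y axis of bench_block, either way round below 0.2 rad and height (world z) of plate below 0.025 m and angle between plate's own z axis and vertical below 0.06 rad and contact force between the fingers and plate below 0.1 N), for 0.2 s.
At the end, for the whole second after the job is handed in: The plate lies flat on the bench block, centred within 15 mm and its long side within 0.2 rad of the block's; stamp block and cup stand upright on the tray floor, each within about 16 mm of where it stood; the burnisher lies on the cork mat; all released and at rest (horizontal distance between plate and bench_block below 0.015 m and angle between the y axis of plate and the y axis of bench_block, either way round below 0.2 rad and height (world z) of plate between 0.019 and 0.025 m and angle between plate's own z axis and vertical below 0.06 rad and distance of each of stamp, cup from where it was at the start of the episode below 0.018 m and height (world z) of each of stamp, cup below 0.009 m and angle between each of stamp, cup's own z axis and vertical below 0.1 rad and x of burnisher in the frame of mat between -0.08 and 0.08 m and y of burnisher in the frame of mat between -0.11 and 0.11 m and height (world z) of burnisher below 0.016 m and linear speed of each of plate, stamp, cup, burnisher below 0.02 m/s); the robot touches nothing.
It fails at once if the stamp block or the cup is tipped over (angle between any of stamp, cup's own z axis and vertical above 0.6 rad).
It fails at once if the graver or the hammer is shifted by more than 3 cm (distance of any of graver, hammer from where it was at the start of the episode above 0.03 m).
It fails at once if the clamp's handle is moved (value of joint clamp_handle above 0.15 rad).
It also fails if it takes over 141 s, if anything falls off the work surface, if the arm or the gripper's body presses on something with over 40 N, if the wrist force passes 120 N, or if a joint passes its speed limit or range.

ROBOT

A 6-joint arm with a two-finger parallel gripper is mounted at the origin on the work surface. World frame = base frame: x ahead of the robot, y to its left, z up, the work surface at z = 0. Lengths are in mm, angles in rad, forces in N, time in s.
With the tool pointing down it reaches from about 350 to 800 mm from the base axis. Payload 7.3 kg.
Tool frame: the origin (TCP) lies at the very end of the fingers, on their centre line; the grasp point (between the pads) lies 19 mm behind it; z points along the fingers, y is the direction in which the jaws open and shut (so a half turn about z gives the same grasp; the last joint's range is limited). The gripper opens to 85 mm and grips with 20 to 120 N. Pads are 22 mm wide; open, the fingers measure 114 mm over their backs; the gripper's body (76 mm by 85 mm) begins 54 mm behind the grasp point. The pads swing forward as they close: fully open they stand 13 mm farther back than shut.
Start: joints at [-1.483, 0.342, 1.524, -0, 1.275, -0.146], TCP at [121.651, -510.73, 231.322] pointing down, gripper open.
Joint ranges: [-2.53, 2.53], [-0.77, 2.02], [0.04, 2.7], [-1, 4.14], [0.28, 2.66], [-3.11, 3.11]. Speed limits (rad/s): [2.57, 2.57, 3.14, 3.14, 3.14, 3.14].

INTERFACE

Orientations are given as a unit quaternion [x, y, z, w].
In Python, from workcell import robot gives the robot as it stands.
- The arm moves only by the tool jog_arm, never from a script. Its argument "motion" is text: rows parted by semicolons, each of 5 numbers parted by spaces: the finger opening in m, from 0 to 0.0854, then the shift along the tool's x, y, z in m, then the turn about the tool's z in rad. In form: hand dx dy dz twist; .... A call has 1 to 10 rows; each row shifts and turns the commanded pose from where the row before left it, along the tool's axes as they then stand; what a row does not reach is not made up. A row lasts 1/12 s, in which the tool goes at most 41.7 mm and 7.16 degrees, less where a joint would pass 70% of its speed; a pose out of reach is approached as far as the arm can. A call with a gripper value outside its range is refused whole. The fingers move at their own pace and stop on an object; "newtons" is the grip in N (left out, the last holds). Time passes only in rows, so rows that do not move let the fingers close. It gives the time, the measured TCP pose, the force and the opening at its end, in the units of the state.
- robot.get_state(): the state, without advancing time (a new reading comes with each control period).
- robot.camera(name): name is "side" or "top" or "wrist"; returns the picture (384x512x3 uint8, red, green, blue); there is no depth.
- robot.camera_info(name): a dict with "fov_y" (degrees; the focal length in pixels is half the picture's height over the tangent of half this angle, whatever the lens; pixels are square), "cx", "cy" (the principal point, pixels), "extrinsics" (4x4, takes a point from world to camera coordinates). Camera axes: x right, y up, looking along -z (the intrinsics and any distortion apply to the point x, -y, -z); pixel columns grow to the right and rows downward; lengths in mm; the calibration is good to about 2 mm. A picture is of the moment at which its call begins: read the wrist's pose just before it. camera_info takes no time and is no camera call; for the wrist camera it gives the pose at the moment of the call.
- robot.job_done(): hands the job in, once; it reports no verdict.
Trained networks look in the newest picture that a camera, given by its name, has taken for a name from the list of things; names that differ only in an ending like _2 or _b are one class to them, and where a whole thing is asked for, a point or a joint stands for the part that bears it (a point fixed in the world has none). Each returns a list of dicts, best first, with "conf" (0 to 1); they miss things now and then, are a little off and sometimes report something else, mostly with a low value. They report only what shows in the picture. A call takes as long as a camera call.
- robot.search_frame(target, camera): "centre" ([x, y, z] in mm, in world coordinates, good to about 4 mm: the middle of the surface that is visible of it).
- robot.mark_of(target, camera): "centre" ([x, y, z] in mm, in world coordinates, good to about 4 mm: a listed point, or the origin of a listed thing).
The state is a dict: "time_s": time; "q": joint angles; "dq": joint speeds; "joint_torque": joint torques, N m; "eef_pos": TCP position; "eef_rot": TCP orientation; "ft_force": force on the tool from outside, world axes, zero at the start; "ft_torque": the same for the moment, N m; "gripper_width": finger opening in mm.
Only numpy, scipy, OpenCV 4.12 (cv2) and the standard library are available. Lean on these libraries where they do the work, as an engineer would, in place of code of your own. Each camera call takes 0.05 s, during which the arm holds its last target. There are 200 camera calls.

## Working session

There is one attempt and no reset: what is moved stays moved. The work goes in short steps, Python scripts to look and compute and a tool call to move; the robot and the scene stay as the last step left them, time stands still between calls to the robot, and variables do not carry over. Pictures are saved under pics/ and viewed, about 12 in all and at most 16, crops included, and the job is handed in when it is done.

Besides the shell and the picture viewer there is one more tool, called after "Request:" as name(argument=value, ...), one argument or row to a line, values as JSON. jog_arm: Moves the arm, as the interface text tells. Its arguments: {"type":"object","properties":{"motion":{"type":"string"},"newtons":{"type":"number"}},"required":["motion"]}

```bash
mkdir -p pics; ls; python3 - <<'E'
from workcell import robot
import cv2, numpy as np
for c in ["top","side"]:
    im=robot.camera(c); cv2.imwrite(f"pics/{c}0.png",im[:,:,::-1])
    i=robot.camera_info(c); print(c,i["fov_y"],i["cx"],i["cy"],np.round(i["extrinsics"],3).tolist(), [k for k in i])
    for t in ["plate","stamp","cup","burnisher","tray","bench_block","mat"]:
        for f in (robot.mark_of,robot.search_frame):
            r=f(t,c); print(t,f.__name__,[(np.round(d["centre"]).tolist(),round(d["conf"],2)) for d in r[:2]])
s=robot.get_state(); print(s["time_s"],s["eef_pos"],s["eef_rot"],s["gripper_width"])
E
```

```text
pics
top 57.44305391002622 258.84106223447844 198.77903023406438 [[0.023, -0.999, 0.024, -37.917], [0.991, 0.026, 0.133, -587.229], [-0.134, 0.021, 0.991, -874.5], [0.0, 0.0, 0.0, 1.0]] ['fov_y', 'cx', 'cy', 'extrinsics']
plate call [([531.0, 303.0, 4.0], 0.6), ([501.0, -323.0, 23.0], 0.51)]
plate call [([525.0, 309.0, 13.0], 0.59), ([508.0, -295.0, 24.0], 0.37)]
stamp call [([528.0, 340.0, 11.0], 0.91)]
stamp call [([527.0, 335.0, 49.0], 0.92)]
cup call [([533.0, 268.0, 17.0], 0.79)]
cup call [([535.0, 268.0, 67.0], 0.89), ([528.0, 335.0, 49.0], 0.71)]
burnisher call [([499.0, -323.0, 23.0], 0.89)]
burnisher call [([498.0, -319.0, 33.0], 0.75)]
tray call [([532.0, 291.0, 1.0], 0.91), ([724.0, -282.0, 0.0], 0.29)]
tray call [([534.0, 286.0, 7.0], 0.82)]
bench_block call [([506.0, -306.0, 2.0], 0.85), ([736.0, 292.0, -1.0], 0.49)]
bench_block call [([510.0, -298.0, 24.0], 0.84)]
mat call [([505.0, -11.0, 1.0], 0.9)]
mat call [([510.0, -7.0, 6.0], 0.74)]
side 43.45081347168106 259.35127755034557 195.96078572684274 [[-0.766, -0.643, -0.019, 460.792], [0.413, -0.514, 0.752, -302.94], [-0.493, 0.568, 0.659, -816.267], [0.0, 0.0, 0.0, 1.0]] ['fov_y', 'cx', 'cy', 'extrinsics']
plate call [([500.0, -325.0, 23.0], 0.68), ([534.0, 302.0, 6.0], 0.64)]
plate call [([515.0, 303.0, 14.0], 0.96)]
stamp call [([530.0, 341.0, 9.0], 0.93)]
stamp call [([520.0, 342.0, 42.0], 0.71)]
cup call [([534.0, 266.0, 12.0], 0.92)]
cup call []
burnisher call [([498.0, -325.0, 22.0], 0.5)]
burnisher call [([494.0, -313.0, 36.0], 0.78)]
tray call [([532.0, 290.0, 3.0], 0.66)]
tray call [([510.0, 300.0, 10.0], 0.83)]
bench_block call [([506.0, -301.0, -0.0], 0.64)]
bench_block call [([498.0, -283.0, 22.0], 0.71)]
mat call []
mat call [([501.0, 7.0, 7.0], 0.69)]
1.5 [ 121.65586255 -510.73537756  231.31589801] [9.93175948e-01 1.16625608e-01 1.69352991e-05 5.09749048e-05] 85.11410777899361
```

View pics/top0.png

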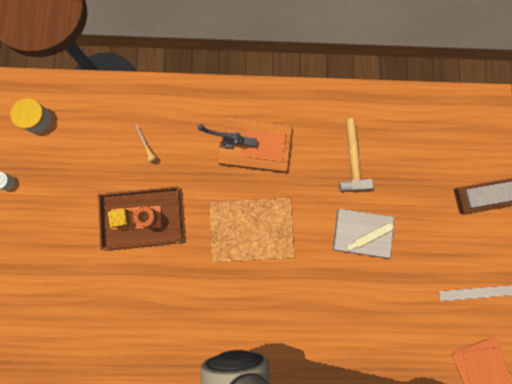

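View pics/side0.png

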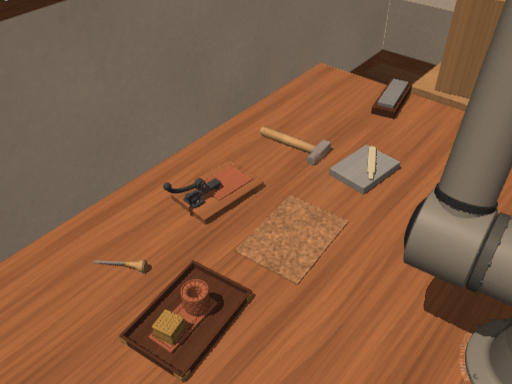

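The top view shows the tray on the left with the stamp around (118,217) and the cup around (146,216). The mat is in the middle, and the block is on the right with the burnisher running from (349,248) to (391,226). The side view agrees. Next I'll write a move planner helper.

```bash
cat > h.py <<'E'
from workcell import robot
import numpy as np, cv2, math
from scipy.spatial.transform import Rotation as R
def st():
    s=robot.get_state(); Rm=R.from_quat(s["eef_rot"]).as_matrix()
    return s,np.array(s["eef_pos"]),math.atan2(Rm[1,0],Rm[0,0]),Rm
def plan(p,yaw,target,tyaw,w,step=38,tstep=.12):
    """rows (hand dx dy dz twist) from world pose p[mm],yaw to target"""
    p=np.array(p,float);d=np.array(target)-p; dy=tyaw-yaw
    n=int(max(math.ceil(np.linalg.norm(d)/step),math.ceil(abs(dy)/tstep),1)); rows=[]
    for i in range(n):
        c,s=math.cos(yaw+dy*i/n),math.sin(yaw+dy*i/n)
        e=d/n; t=[c*e[0]+s*e[1], s*e[0]-c*e[1], -e[2]]
        rows.append(f"{w:.3f} {t[0]/1e3:.4f} {t[1]/1e3:.4f} {t[2]/1e3:.4f} {-dy/n:.4f}")
    for k in range(0,n,10): print("; ".join(rows[k:k+10]))
def cam(name):
    i=robot.camera_info(name); E=np.array(i["extrinsics"]); f=192/math.tan(math.radians(i["fov_y"])/2)
    return E,f,i["cx"],i["cy"]
def proj(P,c):
    E,f,cx,cy=c; q=np.atleast_2d(P)@E[:3,:3].T+E[:3,3]; return np.c_[cx+f*q[:,0]/-q[:,2], cy-f*q[:,1]/-q[:,2]]
def unproj(uv,z,c):
    E,f,cx,cy=c; uv=np.atleast_2d(uv).astype(float); d=np.c_[(uv[:,0]-cx)/f,-(uv[:,1]-cy)/f,-np.ones(len(uv))]@E[:3,:3]
    o=-E[:3,:3].T@E[:3,3]; return o+d*((z-o[2])/d[:,2])[:,None]
E
python3 - <<'E'
from h import *
s,p,y,Rm=st(); E,f,cx,cy=cam("wrist"); 
print("cam in tool",Rm.T@(-E[:3,:3].T@E[:3,3]-p), "look",Rm.T@(-E[2,:3]),"up",Rm.T@E[1,:3],f,cx,cy)
c=cam("top")
print(unproj([[334,209],[394,213],[391,257],[335,252]],22,c)); print(unproj([[349,248],[391,227]],32,c))
print(unproj([[210,200],[292,198],[295,260],[211,262]],4,c))
print(unproj([[98,191],[181,187],[184,241],[105,250]],20,c))
plan(p,y,[460,-310,230],math.pi/2,.085)
E
```

```text
cam in tool [  79.42101758   -0.2440354  -142.60658454] look [-3.10316142e-01  2.94989805e-04  9.50633370e-01] up [9.50633323e-01 5.39173393e-04 3.10315960e-01] 279.24561526311675 254.71150401742662 188.5127506401413
[[ 568.14800859 -224.65404659   22.        ]
 [ 561.51053426 -385.64625864   22.        ]
 [ 445.26504547 -374.35379699   22.        ]
 [ 454.91814006 -226.6399416    22.        ]]
[[ 466.14313391 -260.86544274   32.        ]
 [ 523.33230788 -372.50115986   32.        ]]
[[ 586.00967553  107.63148744    4.        ]
 [ 597.28901117 -114.33186815    4.        ]
 [ 431.27544599 -124.03725805    4.        ]
 [ 421.17909484   98.16340357    4.        ]]
[[600.24769023 401.86731343  20.        ]
 [616.85271465 184.14933884  20.        ]
 [474.36208767 168.88379223  20.        ]
 [446.52477748 371.08018499  20.        ]]
0.085 0.0313 -0.0097 0.0001 -0.1114; 0.085 0.0322 -0.0062 0.0001 -0.1114; 0.085 0.0327 -0.0026 0.0001 -0.1114; 0.085 0.0328 0.0011 0.0001 -0.1114; 0.085 0.0324 0.0047 0.0001 -0.1114; 0.085 0.0317 0.0083 0.0001 -0.1114; 0.085 0.0306 0.0118 0.0001 -0.1114; 0.085 0.0291 0.0151 0.0001 -0.1114; 0.085 0.0272 0.0182 0.0001 -0.1114; 0.085 0.0251 0.0211 0.0001 -0.1114
0.085 0.0225 0.0238 0.0001 -0.1114; 0.085 0.0198 0.0262 0.0001 -0.1114
```

Request:
jog_arm(
  motion="0.085 0.032 -0.01 0 -0.11; 0.085 0.032 -0.006 0 -0.11; 0.085 0.033 -0.003 0 -0.11; 0.085 0.033 0.001 0 -0.11; 0.085 0.032 0.005 0 -0.11; 0.085 0.032 0.008 0 -0.11; 0.085 0.031 0.012 0 -0.11; 0.085 0.029 0.015 0 -0.11; 0.085 0.027 0.018 0 -0.11; 0.085 0.025 0.021 0 -0.11",
)

```text
time_s: 2.33
eef_pos: [406.4, -343.5, 231.4]
eef_rot: [0.784, 0.621, -0.0, 0.0]
ft_force: [1.3, -0.2, -0.1]
gripper_width: 85.3
```

Request:
jog_arm(
  motion="0.085 0.025 0.024 0.01 -0.11; 0.085 0.02 0.026 0.01 -0.12; 0.085 0.02 0.02 0.01 0; 0.085 0 0.01 0 0; 0.085 0 0 0 0",
)

```text
time_s: 2.75
eef_pos: [494.4, -288.0, 200.4]
eef_rot: [0.708, 0.706, 0.0, -0.0]
ft_force: [-1.0, 1.0, -1.0]
gripper_width: 85.3
```

```bash
python3 - <<'E'
from h import *
s,p,y,Rm=st(); print(s["time_s"],p,y)
c=cam("wrist"); im=robot.camera("wrist"); cv2.imwrite("pics/w1.png",im[:,:,::-1]); np.save("w1c.npy",np.array(list(c[0].ravel())+list(c[1:])))
print([(t,d["centre"],d["conf"]) for t in ("burnisher","bench_block") for d in robot.mark_of(t,"wrist")[:2]])
E
```

```text
2.75 [ 494.44592549 -288.04026705  200.4117371 ] 1.5669988319388404
[('burnisher', [498.7, -322.8, 20.8], 0.76), ('bench_block', [505.2, -301.1, -0.7], 0.74)]
```

View pics/w1.png

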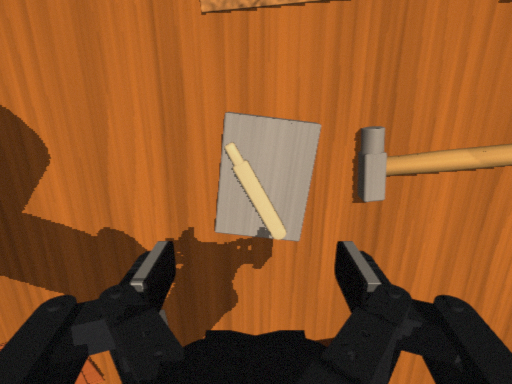

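The wrist view shows the block with corners near (226,113), (320,124), (298,240) and (216,232). The burnisher's narrow end is near (231,146) and its wide end near (282,236).

```bash
cat >> h.py <<'E'
def load(fn):
    a=np.load(fn); return a[:16].reshape(4,4),a[16],a[17],a[18]
def shot(name,fn):
    c=cam(name); im=robot.camera(name); cv2.imwrite(f"pics/{fn}.png",im[:,:,::-1]); np.save(f"{fn}.npy",np.r_[c[0].ravel(),c[1:]]); return im,c
def fit(im,c,dims,z,p0,mask,crop):
    """minAreaRect of masked pixels projected to height z -> centre, yaw of long side, size"""
    x0,y0,x1,y1=crop; m=np.zeros(im.shape[:2],np.uint8); m[y0:y1,x0:x1]=mask[y0:y1,x0:x1]
    n,l,stt,_=cv2.connectedComponentsWithStats(m); k=1+stt[1:,4].argmax(); v,u=np.nonzero(l==k)
    W=unproj(np.c_[u,v],z,c)[:,:2].astype(np.float32); (cx,cy),(w,h),a=cv2.minAreaRect(W)
    a=math.radians(a); a=a if w>h else a+math.pi/2
    return (cx,cy),a%math.pi,(w,h),len(u)
E
python3 - <<'E'
from h import *
im=cv2.imread("pics/w1.png")[:,:,::-1].astype(int); c=load("w1c.npy")
r,g,b=im[...,0],im[...,1],im[...,2]
bur=(r>170)&(g>150)&(r-b>30)&(g-b>20)
steel=(abs(r-b)<40)&(r>70)|bur
print(fit(im,c,0,32,0,bur.astype(np.uint8),(210,130,310,245)))
print(fit(im,c,0,22,0,steel.astype(np.uint8),(205,100,330,250)))
P=unproj([[226,113],[320,124],[298,240],[216,232]],22,c)[:,:2]; print(P,P.mean(0))
print(unproj([[231,146],[282,236]],32,c))
E
```

```text
((495.99224853515625, -314.679443359375), 2.0586583101729903, (19.60555076599121, 137.06402587890625), 1544)
((505.37554931640625, -303.8304443359375), 1.4464133880827457, (149.9185333251953, 108.48989868164062), 10632)
[[ 462.53124572 -224.67583384]
 [ 567.82539118 -237.0827709 ]
 [ 549.49242858 -383.06379155]
 [ 444.48743238 -371.18962327]] [ 506.08412446 -304.00300489]
[[ 467.81831135 -259.79217089   32.        ]
 [ 527.67769325 -371.97310998   32.        ]]
```

```bash
python3 - <<'E'
from h import *
s,p,y,Rm=st()
plan(p,y,[497,-316,60],2.06,.05); plan([497,-316,60],2.06,[497,-316,26],2.06,.05,20)
print("to mat");plan([497,-316,80],2.06,[490,-85,80],1.57,.02)
c=cam("top"); print(unproj([[210,200],[292,198],[295,260],[211,262]],4,c).mean(0))
E
```

```text
0.050 -0.0052 0.0010 0.0283 -0.0993; 0.050 -0.0053 0.0005 0.0283 -0.0993; 0.050 -0.0053 -0.0001 0.0283 -0.0993; 0.050 -0.0053 -0.0006 0.0283 -0.0993; 0.050 -0.0052 -0.0011 0.0283 -0.0993
0.050 0.0000 0.0000 0.0170 -0.0000; 0.050 0.0000 0.0000 0.0170 -0.0000
to mat
0.020 0.0296 0.0146 -0.0000 0.0700; 0.020 0.0305 0.0125 -0.0000 0.0700; 0.020 0.0314 0.0104 -0.0000 0.0700; 0.020 0.0320 0.0081 -0.0000 0.0700; 0.020 0.0325 0.0059 -0.0000 0.0700; 0.020 0.0328 0.0036 -0.0000 0.0700; 0.020 0.0330 0.0013 -0.0000 0.0700
[508.93830688  -8.1435588    4.        ]
```

Request:
jog_arm(
  motion="0.05 -0.005 0.001 0.028 -0.1; 0.05 -0.005 0.001 0.028 -0.1; 0.05 -0.005 0 0.028 -0.1; 0.05 -0.005 -0.001 0.028 -0.1; 0.05 -0.005 -0.001 0.028 -0.095; 0.05 0 0 0.017 0; 0.05 0 0 0.017 0; 0.05 0 0 0 0",
)

```text
time_s: 3.57
eef_pos: [494.9, -314.3, 24.5]
eef_rot: [0.516, 0.856, 0.0, -0.003]
ft_force: [-1.2, 1.0, -0.3]
gripper_width: 49.9
```

Request:
jog_arm(
  motion="0.01 0 0 0 0; 0.01 0 0 0 0; 0.01 0 0 0 0; 0.01 0 0 0 0; 0.01 0 0 0 0; 0.01 0 0 0 0",
  newtons=30,
)

```text
time_s: 4.07
eef_pos: [498.3, -315.4, 29.1]
eef_rot: [0.515, 0.857, -0.001, 0.002]
ft_force: [-3.0, -0.8, 7.5]
gripper_width: 18.6
```

```bash
python3 - <<'E'
from h import *
s,p,y,Rm=st(); print(p,y,s["gripper_width"],s["ft_force"])
plan([*p[:2],80],y,[448,-9,80],1.57,.01,37)
E
```

```text
[ 498.26089645 -315.36356471   29.1198195 ] 2.059000320686375 18.598679314274104 [-2.96021376 -0.80886591  7.5496324 ]
0.010 0.0327 0.0110 -0.0000 0.0543; 0.010 0.0332 0.0092 -0.0000 0.0543; 0.010 0.0337 0.0074 -0.0000 0.0543; 0.010 0.0340 0.0056 -0.0000 0.0543; 0.010 0.0343 0.0037 -0.0000 0.0543; 0.010 0.0344 0.0019 -0.0000 0.0543; 0.010 0.0345 -0.0000 -0.0000 0.0543; 0.010 0.0344 -0.0019 -0.0000 0.0543; 0.010 0.0343 -0.0038 -0.0000 0.0543
```

Request:
jog_arm(
  motion="0.01 0 0 -0.02 0; 0.01 0 0 -0.034 0; 0.01 0.033 0.011 0 0.054; 0.01 0.033 0.009 0 0.054; 0.01 0.034 0.007 0 0.054; 0.01 0.034 0.006 0 0.054; 0.01 0.034 0.004 0 0.054; 0.01 0.034 0.002 0 0.054; 0.01 0.034 0 0 0.054; 0.01 0.034 -0.002 0 0.054",
)

```text
time_s: 4.9
eef_pos: [452.6, -42.0, 81.9]
eef_rot: [0.688, 0.726, 0.0, 0.001]
ft_force: [1.8, 0.3, -0.4]
gripper_width: 18.5
```

Request:
jog_arm(
  motion="0.01 0.034 -0.004 0 0.054; 0.01 0 0 0.03 0; 0.01 0 0 0.02 0; 0.01 0 0 0 0",
)

```text
time_s: 5.23
eef_pos: [445.0, -8.6, 29.2]
eef_rot: [0.706, 0.708, -0.001, -0.002]
ft_force: [-1.5, -0.6, -0.6]
gripper_width: 18.3
```

Request:
jog_arm(
  motion="0.01 0 0 0.012 0; 0.01 0 0 0.005 0; 0.01 0 0 0.001 0; 0.01 0 0 0 0; 0.06 0 0 0 0; 0.06 0 0 0 0; 0.06 0 0 -0.002 0; 0.06 0 0 0 0",
)

```text
time_s: 5.9
eef_pos: [447.4, -9.9, 15.9]
eef_rot: [0.706, 0.708, 0.0, 0.0]
ft_force: [0.2, -0.5, -0.8]
gripper_width: 59.7
```

Request:
jog_arm(
  motion="0.06 0 0 -0.03 0; 0.085 0 0 -0.03 0; 0.085 0.03 0 -0.035 0; 0.085 0.035 0.01 -0.035 0; 0.085 0.035 0.01 -0.02 0; 0.085 0.035 0.01 0 0; 0.085 0.035 0.01 0 0; 0.085 0.035 0.01 0 0; 0.085 0.035 0.01 0 0; 0.085 0.035 0.01 0 0",
)

```text
time_s: 6.73
eef_pos: [514.8, 258.2, 156.1]
eef_rot: [0.706, 0.708, 0.0, 0.0]
ft_force: [0.9, -0.4, -0.8]
gripper_width: 85.1
```

Request:
jog_arm(
  motion="0.085 0.035 0.01 0 0; 0.085 0.035 0 0 0; 0.085 0.01 0 0 0; 0.085 0 0 0 0",
)

```text
time_s: 7.07
eef_pos: [523.8, 338.9, 155.3]
eef_rot: [0.705, 0.709, -0.0, -0.0]
ft_force: [-0.5, -0.1, 1.1]
gripper_width: 85.1
```

```bash
python3 - <<'E'
from h import *
s,p,y,Rm=st(); print(s["time_s"],p,y)
im,c=shot("wrist","w2"); 
for t in ("stamp","cup","plate","tray"):
  print(t,[(d["centre"],d["conf"]) for d in robot.mark_of(t,"wrist")[:2]])
robot.camera("top")
for t in ("mat","burnisher"):
  print(t,[(d["centre"],d["conf"]) for d in robot.mark_of(t,"top")[:2]])
E
```

```text
7.0667 [523.76733665 338.88192502 155.30450599] 1.576361829545997
stamp [([524.9, 334.6, 11.1], 0.57)]
cup [([529.1, 266.5, 11.8], 0.87), ([736.4, 292.2, -0.7], 0.6)]
plate [([534.9, 303.0, 6.0], 0.58)]
tray []
mat [([509.9, -8.5, 0.8], 0.67)]
burnisher [([446.0, -18.6, 3.0], 0.66)]
```

View pics/w2.png

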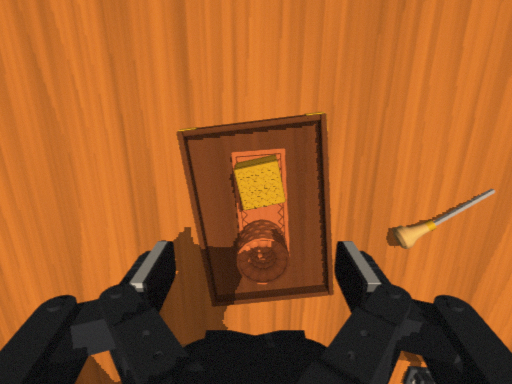

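The wrist view of the tray shows the stamp's top face with corners at about (234,166), (279,159), (285,204) and (243,210). The cup rim is at about (262,257). The plate spans columns 232 to 288 from row 150 down.

```bash
python3 - <<'E'
from h import *
im=cv2.imread("pics/w2.png")[:,:,::-1].astype(int); c=load("w2.npy")
r,g,b=im[...,0],im[...,1],im[...,2]
br=((r>150)&(g>120)&(b<120)).astype(np.uint8)
print("stamp",fit(im,c,0,47.5,0,br,(220,140,300,220)))
P=unproj([[234,166],[279,159],[285,204],[243,210]],47.5,c)[:,:2];print(P.mean(0),P)
print("cup",unproj([[262,257],[236,257],[288,257],[262,283]],63,c)[:,:2])
P=unproj([[232,152],[285,149],[288,218],[238,218]],13,c)[:,:2];print("plate",P)
T=unproj([[180,131],[326,114],[332,294],[212,305]],20,c)[:,:2];print("tray",T,T.mean(0))
big=cv2.resize(cv2.imread("pics/w2.png")[110:310,170:345],None,fx=3.4,fy=3,interpolation=cv2.INTER_CUBIC); cv2.imwrite("pics/w2b.png",big)
E
```

```text
stamp ((528.6713256835938, 339.53350830078125), 0.22113125347795817, (41.43063735961914, 41.05238723754883), 1780)
[528.67885311 340.01450465] [[504.31853734 358.53195337]
 [545.48246045 365.28598436]
 [552.66600753 321.33329689]
 [512.24840712 314.90678396]]
cup [[530.81355039 272.59569059]
 [505.78829996 272.47273992]
 [555.84082037 272.71865118]
 [531.20634277 242.98713539]]
plate [[499.95684373 364.99829934]
 [554.40684118 368.38118818]
 [560.74382936 291.2420353 ]
 [505.13736649 290.96516936]]
tray [[449.92582279 386.85170739]
 [591.81279476 403.71909517]
 [616.58474467 195.66467305]
 [472.4962318  178.95037715]] [532.7048985  291.29646319]
```

View pics/w2b.png

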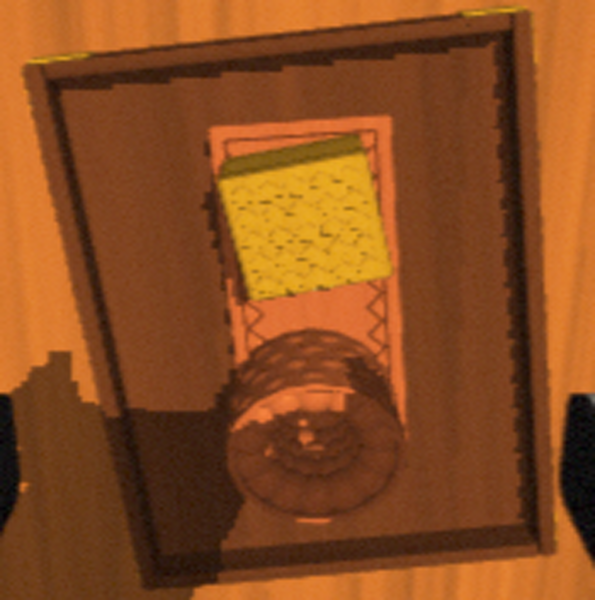

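The enlarged crop puts the cup rim centre at about pixel (262.7,260.8), which is (532,268). The stamp is turned about 0.19 rad and the plate about 0.07 rad. I'll take the stamp first.

```bash
python3 - <<'E'
from h import *
s,p,y,Rm=st(); c=load("w2.npy"); print(unproj([[262.7,260.8]],63,c))
plan(p,y,[528.7,339.8,60],1.76,.085,30); print();plan([528.7,339.8,110],1.76,[540,40,110],1.57,.03,32)
E
```

```text
[[531.54638943 268.39459256  63.        ]]
0.085 0.0011 0.0010 0.0240 -0.0472; 0.085 0.0011 0.0010 0.0240 -0.0472; 0.085 0.0010 0.0011 0.0240 -0.0472; 0.085 0.0010 0.0011 0.0240 -0.0472

0.030 -0.0297 -0.0045 -0.0000 0.0190; 0.030 -0.0297 -0.0040 -0.0000 0.0190; 0.030 -0.0298 -0.0034 -0.0000 0.0190; 0.030 -0.0299 -0.0028 -0.0000 0.0190; 0.030 -0.0299 -0.0023 -0.0000 0.0190; 0.030 -0.0300 -0.0017 -0.0000 0.0190; 0.030 -0.0300 -0.0011 -0.0000 0.0190; 0.030 -0.0300 -0.0006 -0.0000 0.0190; 0.030 -0.0300 0.0000 -0.0000 0.0190; 0.030 -0.0300 0.0006 -0.0000 0.0190
```

Request:
jog_arm(
  motion="0.085 0.001 0.001 0.024 -0.047; 0.085 0.001 0.001 0.024 -0.047; 0.085 0.001 0.001 0.024 -0.047; 0.085 0.001 0.001 0.024 -0.047; 0.085 0 0 0.017 0; 0.085 0 0 0.016 0; 0.085 0 0 0 0",
)

```text
time_s: 8.05
eef_pos: [526.5, 339.0, 23.4]
eef_rot: [0.637, 0.771, -0.003, -0.001]
ft_force: [-0.3, 0.8, 0.2]
gripper_width: 84.9
```

Request:
jog_arm(
  motion="0.03 0 0 0 0; 0.03 0 0 0 0; 0.03 0 0 0 0; 0.03 0 0 0 0; 0.03 0 0 0 0; 0.03 0 0 0 0; 0.03 0 0 0 0",
  newtons=60,
)

```text
time_s: 8.63
eef_pos: [528.9, 341.0, 28.6]
eef_rot: [0.637, 0.771, 0.001, 0.001]
ft_force: [-1.4, -1.3, 5.3]
gripper_width: 41.1
```

```bash
python3 - <<'E'
from h import *
s,p,y,Rm=st(); print(p,y,s["gripper_width"],s["ft_force"],s["ft_torque"])
shot("side","s1"); cv2.imwrite("pics/s1b.png",cv2.resize(cv2.imread("pics/s1.png")[180:384,60:300],None,fx=2.5,fy=2.5))
E
```

```text
[528.92250796 340.97215426  28.60421837] 1.7608599115214405 41.14231900229894 [-1.41929655 -1.2548459   5.30780764] [-0.19791161  0.35379984 -0.01036009]
```

Request:
jog_arm(
  motion="0.03 0 0 -0.01 0; 0.03 0 0 -0.025 0; 0.03 0 0 -0.03 0; 0.03 0 0 -0.02 0; 0.03 -0.015 -0.002 0 0.019; 0.03 -0.03 -0.004 0 0.019; 0.03 -0.03 -0.003 0 0.019; 0.03 -0.03 -0.003 0 0.019; 0.03 -0.03 -0.002 0 0.019; 0.03 -0.03 -0.002 0 0.019",
)

```text
time_s: 9.52
eef_pos: [534.1, 173.0, 111.2]
eef_rot: [0.68, 0.733, -0.001, -0.0]
ft_force: [0.3, -0.2, -6.0]
gripper_width: 40.6
```

Request:
jog_arm(
  motion="0.03 -0.03 -0.001 0 0.019; 0.03 -0.03 0 0 0.019; 0.03 -0.03 0 0 0.019; 0.03 -0.03 0 0 0.019; 0.03 -0.015 0 0 0; 0.03 0 0 0.03 0; 0.03 0 0 0.03 0; 0.03 0 0 0.02 0; 0.03 0 0 0 0; 0.03 0 0 0 0",
)

```text
time_s: 10.35
eef_pos: [538.6, 39.8, 31.0]
eef_rot: [0.707, 0.707, -0.001, -0.001]
ft_force: [0.8, 0.2, -5.4]
gripper_width: 40.4
```

Request:
jog_arm(
  motion="0.03 0 0 0.008 0; 0.03 0 0 0.003 0; 0.03 0 0 0.001 0; 0.03 0 0 0 0; 0.03 0 0 0 0",
)

```text
time_s: 10.77
eef_pos: [540.2, 40.1, 20.4]
eef_rot: [0.707, 0.707, 0.0, 0.0]
ft_force: [0.3, 0.2, -5.9]
gripper_width: 40.5
```

Request:
jog_arm(
  motion="0.03 0 0 0.001 0; 0.03 0 0 0.001 0; 0.03 0 0 0 0; 0.03 0 0 0 0",
)

```text
time_s: 11.1
eef_pos: [540.3, 40.1, 19.6]
eef_rot: [0.707, 0.707, 0.001, 0.001]
ft_force: [-3.6, -0.3, 8.9]
gripper_width: 40.8
```

Request:
jog_arm(
  motion="0.075 0 0 0 0; 0.075 0 0 0 0; 0.075 0 0 0 0; 0.085 0 0 -0.02 0; 0.085 0 0 -0.04 0; 0.085 0 0 -0.04 0; 0.085 0.025 -0.001 -0.02 0; 0.085 0.035 -0.001 0 0; 0.085 0.035 -0.001 0 0; 0.085 0.035 -0.001 0 0",
  newtons=30,
)

```text
time_s: 11.93
eef_pos: [536.2, 171.3, 138.7]
eef_rot: [0.708, 0.707, 0.001, 0.001]
ft_force: [0.8, -0.1, -0.4]
gripper_width: 84.8
```

Request:
jog_arm(
  motion="0.085 0.035 -0.001 0 0; 0.085 0.035 -0.001 0 0; 0.085 0.02 -0.001 0 0; 0.085 0.008 -0.001 0 0; 0.085 0 0 0.035 0; 0.085 0 0 0.035 0; 0.085 0 0 0.023 0; 0.085 0 0 0.01 0; 0.085 0 0 0 0; 0.085 0 0 0 0",
)

```text
time_s: 12.77
eef_pos: [532.5, 267.7, 35.3]
eef_rot: [0.707, 0.707, 0.0, 0.0]
ft_force: [0.1, -0.2, 0.1]
gripper_width: 85.0
```

```bash
python3 - <<'E'
from h import *
s,p,y,Rm=st(); print(p,y,s["gripper_width"],s["ft_force"])
shot("wrist","w3"); robot.camera("top")
for t in ("stamp","cup"):
  print(t,[(d["centre"],d["conf"]) for d in robot.mark_of(t,"top")[:2]])
E
```

```text
[532.47183172 267.71719252  35.34915922] 1.5702071329563414 85.02502908305398 [ 0.1411119  -0.19425678  0.05063382]
stamp [([540.0, 37.3, 3.9], 0.73)]
cup [([533.7, 267.0, 17.3], 0.73)]
```

View pics/w3.png

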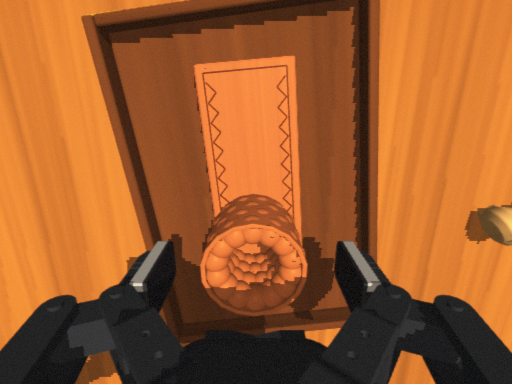

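The cup rim is centred near (254,268), midway between the fingers at 175 and 335. I'll grip it.

Request:
jog_arm(
  motion="0.04 0 0 0 0; 0.04 0 0 0 0; 0.04 0 0 0 0; 0.04 0 0 0 0; 0.04 0 0 0 0; 0.04 0 0 0 0",
  newtons=30,
)

```text
time_s: 13.47
eef_pos: [532.1, 268.2, 35.6]
eef_rot: [0.707, 0.707, 0.0, 0.0]
ft_force: [-1.5, -1.7, 6.9]
gripper_width: 51.8
```

```bash
python3 - <<'E'
from h import *
s,p,y,Rm=st(); print(p,s["gripper_width"],s["ft_force"])
print(unproj([[254,268]],63,load("w3.npy")))
im=cv2.imread("pics/w3.png"); c=load("w3.npy")
P=unproj([[195,65],[296,57],[300,245],[217,210]],13,c)[:,:2];print("plate",P,np.degrees(0),math.atan2(*(P[1]-P[0])[::-1]),math.atan2(*(P[1]-P[2])[::-1]),math.atan2(*(P[0]-P[3])[::-1]))
E
```

```text
[532.05237792 268.17273954  35.63936634] 51.812790515639364 [-1.46180523 -1.68962952  6.91915151]
[[531.761189   270.07406124  63.        ]]
plate [[499.84591913 364.24588011]
 [554.50001828 368.15877567]
 [562.30136736 254.03783196]
 [508.13114152 279.27453514]] 0.0 0.07147186938094605 1.639050501008073 1.6679951424347943
```

Request:
jog_arm(
  motion="0.04 0 0 -0.01 0; 0.04 0 0 -0.025 0; 0.04 0 0 -0.03 0; 0.04 0 0 -0.02 0; 0.04 -0.018 0 0 0; 0.04 -0.03 0 0 0; 0.04 -0.03 0.001 0 0; 0.04 -0.03 0.001 0 0; 0.04 -0.03 0.001 0 0; 0.04 -0.03 0.001 0 0",
)

```text
time_s: 14.3
eef_pos: [535.6, 98.8, 120.3]
eef_rot: [0.707, 0.707, 0.0, 0.0]
ft_force: [1.0, -0.2, -0.7]
gripper_width: 51.5
```

Request:
jog_arm(
  motion="0.04 -0.03 0.001 0 0; 0.04 -0.03 0.001 0 0; 0.04 -0.03 0.001 0 0; 0.04 -0.03 0.001 0 0; 0.04 -0.03 0 0 0; 0.04 -0.03 0 0 0; 0.04 0 0 0.03 0; 0.04 0 0 0.03 0; 0.04 0 0 0.02 0; 0.04 0 0 0 0",
)

```text
time_s: 15.13
eef_pos: [537.0, -79.5, 36.3]
eef_rot: [0.707, 0.707, -0.002, -0.003]
ft_force: [-1.5, -0.2, -1.2]
gripper_width: 51.7
```

Request:
jog_arm(
  motion="0.04 0 0 0.007 0; 0.04 0 0 0.003 0; 0.04 0 0 0.001 0; 0.04 0 0 0.001 0; 0.04 0 0 0 0; 0.04 0 0 0 0",
)

```text
time_s: 15.63
eef_pos: [540.3, -80.0, 28.5]
eef_rot: [0.707, 0.707, 0.0, 0.001]
ft_force: [-1.0, -0.0, -1.4]
gripper_width: 51.2
```

Request:
jog_arm(
  motion="0.04 0 0 0.001 0; 0.04 0 0 0.001 0; 0.04 0 0 0.001 0; 0.04 0 0 0 0; 0.04 0 0 0 0",
)

```text
time_s: 16.05
eef_pos: [540.2, -80.0, 26.6]
eef_rot: [0.707, 0.707, 0.0, 0.001]
ft_force: [-4.0, 1.7, 13.1]
gripper_width: 51.6
```

Request:
jog_arm(
  motion="0.075 0 0 -0.001 0; 0.075 0 0 0 0; 0.075 0 0 0 0; 0.085 0 0 -0.02 0; 0.085 0 0 -0.04 0; 0.085 0 0 -0.04 0; 0.085 0.02 0 -0.03 0; 0.085 0.037 -0.001 0 0; 0.085 0.037 -0.001 0 0; 0.085 0.037 -0.001 0 0",
)

```text
time_s: 16.88
eef_pos: [536.9, 52.1, 156.4]
eef_rot: [0.708, 0.707, 0.0, 0.001]
ft_force: [0.3, -0.2, -0.3]
gripper_width: 85.0
```

Request:
jog_arm(
  motion="0.085 0.037 -0.001 0 0; 0.085 0.037 -0.001 0 0; 0.085 0.037 -0.001 0 0; 0.085 0.037 -0.001 0 0; 0.085 0.037 -0.001 0 -0.035; 0.085 0.037 0 0 -0.035; 0.085 0.025 0 0 0; 0.085 0.02 0 0 0; 0.085 0 0 0 0; 0.085 0 0 0 0",
)

```text
time_s: 17.72
eef_pos: [526.9, 318.7, 155.1]
eef_rot: [0.681, 0.732, -0.0, -0.0]
ft_force: [0.4, 0.1, -1.1]
gripper_width: 85.0
```

```bash
python3 - <<'E'
from h import *
s,p,y,Rm=st(); print(s["time_s"],p,y)
im,c=shot("wrist","w4"); im=im.astype(int); shot("top","t4")
r,g,b=im[...,0],im[...,1],im[...,2]
cop=((r>200)&(g>80)&(g<180)).astype(np.uint8)
print(fit(im,c,0,13,0,cop,(205,125,320,280)))
for t in ("mat","stamp","cup","burnisher"):
  print(t,[(d["centre"],d["conf"]) for d in robot.mark_of(t,"top")[:2]])
E
```

```text
17.7167 [526.89103521 318.6805704  155.11061175] 1.6429280682337795
((531.2635498046875, 302.7060852050781), 1.654796796824659, (44.31822967529297, 117.81604766845703), 3534)
mat [([511.3, -10.7, 1.1], 0.87)]
stamp [([541.9, 38.8, 5.3], 0.58)]
cup [([539.5, -81.1, 8.8], 0.66)]
burnisher [([446.3, -19.2, 3.5], 0.93)]
```

View pics/w4.png

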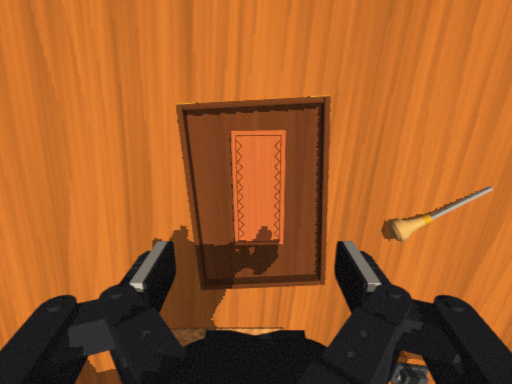

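View pics/t4.png

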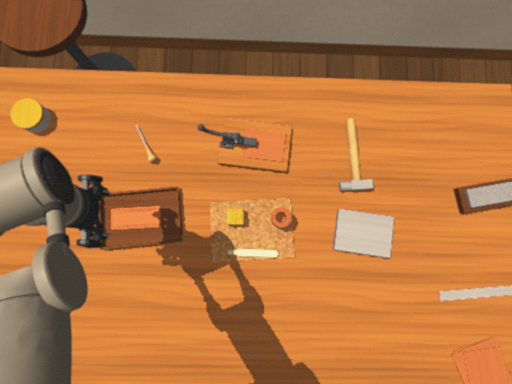

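Both pictures show the plate alone in the tray, at pixels (231,131) to (282,244). The stamp (235,216), cup (281,218) and burnisher (253,254) are all on the mat.

```bash
python3 - <<'E'
from h import *
c=load("w4.npy"); s,p,y,Rm=st()
P=unproj([[231,131],[286,130],[283,244],[234,244]],13,c)[:,:2]; print(P,P.mean(0),math.atan2(*((P[0]+P[1]-P[2]-P[3])[::-1])))
for uv,ty in (([175,243],-42.5),([158,241],None),([335,243],42.5)):
    a,b=[Rm.T@(unproj([uv],z,c)[0]-p) for z in (100,200)]
    if ty is None: continue
    t=(ty-a[1])/(b-a)[1]; print("tip in tool frame",a+t*(b-a))
yaw=1.648
plan(p,y,[531.3,302.5,60],yaw,.085,30)
E
```

```text
[[499.37064278 364.28316148]
 [554.39458881 369.22889536]
 [564.68286975 240.79230474]
 [508.58983787 236.75934046]] [531.7594848  302.76592551] 1.6468621445727851
tip in tool frame [  9.65952961 -42.5        -12.78342932]
tip in tool frame [ 6.70323765 42.5        -6.98489968]
0.085 -0.0036 0.0006 0.0240 -0.0022; 0.085 -0.0036 0.0006 0.0240 -0.0022; 0.085 -0.0036 0.0006 0.0240 -0.0022; 0.085 -0.0036 0.0006 0.0240 -0.0022
```

Request:
jog_arm(
  motion="0.085 -0.004 0.001 0.025 0; 0.085 -0.004 0.001 0.025 -0.004; 0.085 -0.004 0 0.025 0; 0.085 -0.004 0.001 0.025 0; 0.085 0 0 0.025 0; 0.085 0 0 0.015 0; 0.085 0 0 0.007 0; 0.065 0 0 0.005 0; 0.065 0 0 0 0; 0.065 0 0 0 0",
)

```text
time_s: 18.85
eef_pos: [532.2, 302.3, 4.7]
eef_rot: [0.681, 0.733, 0.001, 0.0]
ft_force: [0.2, -0.3, -0.4]
gripper_width: 65.2
```

```bash
python3 - <<'E'
from h import *
s,p,y,Rm=st(); print(s["time_s"],p,y,s["gripper_width"],s["ft_force"])
shot("wrist","w5")
E
```

```text
18.85 [532.20795207 302.2831962    4.68183488] 1.6446120870090246 65.16489217009594 [ 0.23514962 -0.251584   -0.41230157]
```

View pics/w5.png

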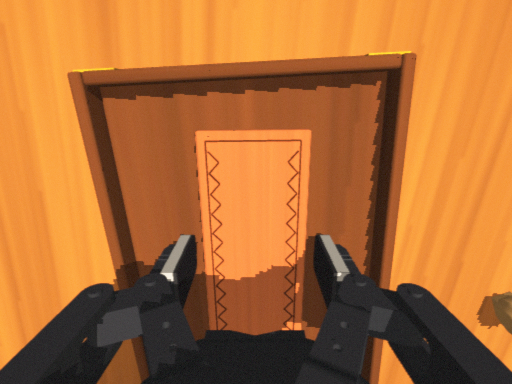

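The fingers straddle the plate, with tips near (195,237) and (315,237). I'll check the tip height.

```bash
python3 - <<'E'
from h import *
s,p,y,Rm=st(); c=load("w5.npy")
for uv,ty in (([195.5,236],-32.6),([315,236],32.6)):
    a,b=[Rm.T@(unproj([uv],z,c)[0]-p) for z in (0,50)]
    t=(ty-a[1])/(b-a)[1]; print("tip tool",a+t*(b-a))
E
```

```text
tip tool [  8.2673077  -32.6         -6.43302369]
tip tool [ 7.30230779 32.6        -4.67554024]
```

Request:
jog_arm(
  motion="0.05 0 0 0 0; 0.05 0 0 0 0; 0.05 0 0 0 0; 0.05 0 0 0 0; 0.05 0 0 0 0",
  newtons=60,
)

```text
time_s: 19.32
eef_pos: [532.2, 302.5, 5.7]
eef_rot: [0.68, 0.733, 0.001, 0.001]
ft_force: [-1.4, -1.0, 7.0]
gripper_width: 53.6
```

Request:
jog_arm(
  motion="0.05 0 0 -0.005 0; 0.05 0 0 -0.01 0; 0.05 0 0 -0.015 0; 0.05 0 0 -0.02 0; 0.05 0 0 0 0; 0.05 0 0 0 0",
)

```text
time_s: 19.82
eef_pos: [532.3, 302.5, 55.0]
eef_rot: [0.68, 0.733, 0.001, 0.001]
ft_force: [0.1, 0.1, -4.5]
gripper_width: 53.0
```

```bash
python3 - <<'E'
from h import *
s,p,y,Rm=st(); print(s["time_s"],p,y,s["gripper_width"],s["ft_force"],s["ft_torque"])
shot("wrist","w6")
E
```

```text
19.8167 [532.2682069  302.53723324  55.04151405] 1.6448446751237271 53.048845674197054 [ 0.11794866  0.14548937 -4.51236579] [0.03723285 0.02530224 0.02338556]
```

View pics/w6.png

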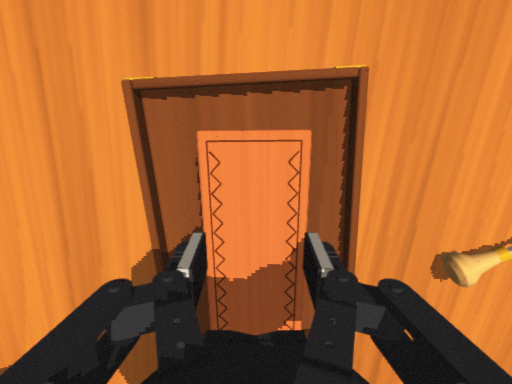

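The plate came up level, in view between rows 130 and 330. Next I'll carry it to the block.

```bash
python3 - <<'E'
from h import *
s,p,y,Rm=st()
plan([*p[:2],110],y,[506,-304,110],1.447,.05,31)
E
```

```text
0.050 -0.0301 -0.0035 -0.0000 0.0099; 0.050 -0.0302 -0.0032 -0.0000 0.0099; 0.050 -0.0302 -0.0029 -0.0000 0.0099; 0.050 -0.0302 -0.0026 -0.0000 0.0099; 0.050 -0.0302 -0.0023 -0.0000 0.0099; 0.050 -0.0303 -0.0020 -0.0000 0.0099; 0.050 -0.0303 -0.0017 -0.0000 0.0099; 0.050 -0.0303 -0.0014 -0.0000 0.0099; 0.050 -0.0303 -0.0011 -0.0000 0.0099; 0.050 -0.0303 -0.0008 -0.0000 0.0099
0.050 -0.0303 -0.0005 -0.0000 0.0099; 0.050 -0.0303 -0.0002 -0.0000 0.0099; 0.050 -0.0303 0.0001 -0.0000 0.0099; 0.050 -0.0303 0.0004 -0.0000 0.0099; 0.050 -0.0303 0.0007 -0.0000 0.0099; 0.050 -0.0303 0.0010 -0.0000 0.0099; 0.050 -0.0303 0.0013 -0.0000 0.0099; 0.050 -0.0303 0.0016 -0.0000 0.0099; 0.050 -0.0303 0.0019 -0.0000 0.0099; 0.050 -0.0303 0.0022 -0.0000 0.0099
```

Request:
jog_arm(
  motion="0.05 0 0 -0.025 0; 0.05 -0.015 -0.002 -0.03 0; 0.05 -0.03 -0.003 0 0.01; 0.05 -0.03 -0.003 0 0.01; 0.05 -0.03 -0.003 0 0.01; 0.05 -0.03 -0.003 0 0.01; 0.05 -0.03 -0.002 0 0.01; 0.05 -0.03 -0.002 0 0.01; 0.05 -0.03 -0.002 0 0.01; 0.05 -0.03 -0.001 0 0.01",
)

```text
time_s: 20.7
eef_pos: [519.8, 45.2, 107.5]
eef_rot: [0.709, 0.705, -0.001, -0.001]
ft_force: [0.6, -0.5, -3.3]
gripper_width: 53.3
```

Request:
jog_arm(
  motion="0.05 -0.03 -0.001 0 0.01; 0.05 -0.03 -0.001 0 0.01; 0.05 -0.03 0 0 0.01; 0.05 -0.03 0 0 0.01; 0.05 -0.03 0 0 0.01; 0.05 -0.03 0 0 0.01; 0.05 -0.03 0.001 0 0.01; 0.05 -0.03 0.001 0 0.01; 0.05 -0.03 0.001 0 0.01; 0.05 -0.03 0.002 0 0.01",
)

```text
time_s: 21.53
eef_pos: [507.6, -254.4, 107.3]
eef_rot: [0.744, 0.668, -0.0, -0.001]
ft_force: [0.6, 0.4, -4.7]
gripper_width: 53.0
```

Request:
jog_arm(
  motion="0.05 -0.02 0.001 0 0.01; 0.05 -0.012 0.001 0 0.01; 0.05 0 0 0 0; 0.05 0 0 0 0",
)

```text
time_s: 21.87
eef_pos: [506.6, -284.9, 107.7]
eef_rot: [0.751, 0.661, -0.0, -0.001]
ft_force: [0.6, 0.8, -3.0]
gripper_width: 53.1
```

```bash
python3 - <<'E'
from h import *
s,p,y,Rm=st(); print(s["time_s"],p,y,s["gripper_width"],s["ft_force"])
plan(p,y,[506,-304,45],1.447,.05,30)
E
```

```text
21.8667 [ 506.58913425 -284.89853913  107.72395818] 1.4438988492220022 53.14172768944634 [ 0.63683766  0.82171746 -2.98014928]
0.050 -0.0063 0.0006 0.0209 -0.0010; 0.050 -0.0063 0.0006 0.0209 -0.0010; 0.050 -0.0063 0.0006 0.0209 -0.0010
```

Request:
jog_arm(
  motion="0.05 -0.006 0.001 0.02 0; 0.05 -0.007 0.001 0.02 0; 0.05 -0.006 0 0.02 0; 0.05 0 0 0.013 0; 0.05 0 0 0.007 0; 0.05 0 0 0.003 0; 0.05 0 0 0 0; 0.05 0 0 0 0",
)

```text
time_s: 22.53
eef_pos: [507.4, -304.1, 26.5]
eef_rot: [0.75, 0.662, 0.0, 0.0]
ft_force: [0.1, -0.2, -4.3]
gripper_width: 53.5
```

```bash
python3 - <<'E'
from h import *
s,p,y,Rm=st(); print(s["time_s"],p,y,s["gripper_width"],s["ft_force"])
shot("wrist","w7")
E
```

```text
22.5333 [ 507.39139664 -304.10943957   26.53500823] 1.4457100774437202 53.52672113935066 [ 0.05404196 -0.15809713 -4.29206188]
```

View pics/w7.png

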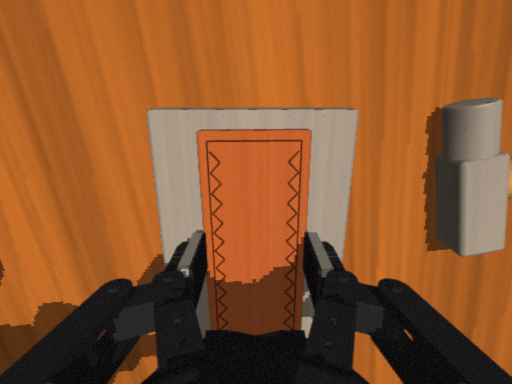

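The plate hangs square over the block, with even margins on the left (150–198) and right (310–356). I'll lower it.

Request:
jog_arm(
  motion="0.05 0 0 0.002 0; 0.05 0 0 0.002 0; 0.05 0 0 0.001 0; 0.05 0 0 0 0; 0.05 0 0 0 0",
)

```text
time_s: 23.0
eef_pos: [507.1, -304.7, 21.8]
eef_rot: [0.75, 0.661, 0.0, 0.001]
ft_force: [-1.1, 2.3, 5.4]
gripper_width: 53.4
```

Request:
jog_arm(
  motion="0.085 0 0 0 0; 0.085 0 0 0 0; 0.085 0 0 0 0; 0.085 0 0 0 0; 0.085 0 0 -0.02 0; 0.085 0 0 -0.04 0; 0.085 0 0 -0.04 0; 0.085 0.01 0 -0.035 0; 0.085 0 0 0 0; 0.085 0 0 0 0",
)

```text
time_s: 23.83
eef_pos: [509.2, -295.1, 158.3]
eef_rot: [0.75, 0.661, 0.0, 0.003]
ft_force: [-0.4, -0.1, -1.1]
gripper_width: 85.2
```

```bash
python3 - <<'E'
from h import *
s,p,y,Rm=st(); print(s["time_s"],p,y,s["gripper_width"],s["ft_force"])
im,c=shot("wrist","w8"); im=im.astype(int); r,g,b=im[...,0],im[...,1],im[...,2]
cop=((r-b>60)).astype(np.uint8); allm=None
x0=(150,60,360,300)
st_=(abs(r-b)<50).astype(np.uint8)
print([(t,d["centre"],d["conf"]) for t in ("plate","bench_block") for d in robot.mark_of(t,"wrist")[:2]])
E
```

```text
23.8333 [ 509.16932274 -295.05575555  158.28239594] 1.445385359693435 85.16885853520687 [-0.37454862 -0.0643805  -1.09878206]
[('plate', [509.6, -304.3, 21.5], 0.58)]
```

View pics/w8.png

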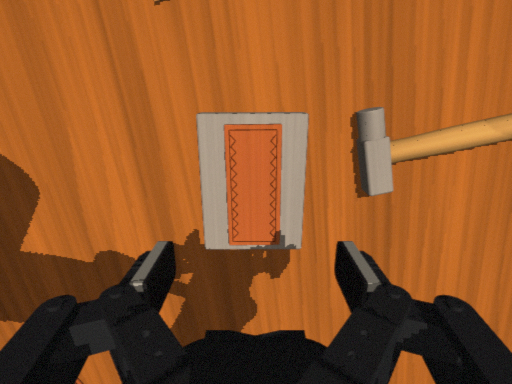

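The plate lies flat and square on the block. Its corners are about (224,124), (282,124), (279,245) and (229,245), and the block's are about (197,113), (308,112), (301,249) and (206,249).

```bash
python3 - <<'E'
from h import *
c=load("w8.npy")
A=unproj([[224,124],[282,124],[279,245],[229,245]],29,c)[:,:2];B=unproj([[197,113],[308,112],[301,249],[206,249]],22,c)[:,:2]
for X in(A,B): print(X.mean(0),math.atan2(*((X[0]+X[1]-X[2]-X[3])[::-1])),np.linalg.norm(X[0]-X[1]),np.linalg.norm(X[1]-X[2]))
s,p,y,Rm=st()
plan(p,y,[540,40,150],1.57,.085,36)
E
```

```text
[ 507.10020437 -304.67914304] 1.451468081381803 55.20585216265339 130.05747194562832
[ 506.68967966 -304.07295448] 1.4502412913100917 107.02641013044271 149.91670785924106
0.085 0.0336 -0.0010 0.0004 -0.0125; 0.085 0.0336 -0.0005 0.0004 -0.0125; 0.085 0.0336 -0.0001 0.0004 -0.0125; 0.085 0.0336 0.0003 0.0004 -0.0125; 0.085 0.0336 0.0007 0.0004 -0.0125; 0.085 0.0336 0.0011 0.0004 -0.0125; 0.085 0.0335 0.0016 0.0004 -0.0125; 0.085 0.0335 0.0020 0.0004 -0.0125; 0.085 0.0335 0.0024 0.0004 -0.0125; 0.085 0.0335 0.0028 0.0004 -0.0125
```

The plate sits within 1 mm and 0.002 rad of the block's centre line. I'll bring back the stamp.

Request:
jog_arm(
  motion="0.085 0.034 -0.001 0 -0.012; 0.085 0.034 -0.001 0 -0.012; 0.085 0.034 0 0 -0.012; 0.085 0.034 0 0 -0.012; 0.085 0.034 0.001 0 -0.012; 0.085 0.034 0.001 0 -0.013; 0.085 0.034 0.002 0 -0.013; 0.085 0.034 0.002 0 -0.013; 0.085 0.033 0.002 0 -0.013; 0.085 0.03 0.003 0 -0.013",
)

```text
time_s: 24.82
eef_pos: [540.1, 41.0, 154.0]
eef_rot: [0.707, 0.707, -0.001, -0.001]
ft_force: [-0.1, -0.6, 0.6]
gripper_width: 85.0
```

Request:
jog_arm(
  motion="0.085 0 0 0 0; 0.085 0 0 0 0",
)

```text
time_s: 24.98
eef_pos: [540.4, 40.3, 154.2]
eef_rot: [0.706, 0.708, -0.001, -0.001]
ft_force: [-0.1, -0.7, -0.1]
gripper_width: 84.8
```

```bash
python3 - <<'E'
from h import *
s,p,y,Rm=st(); print(s["time_s"],p,y)
im,c=shot("wrist","w9"); im=im.astype(int); r,g,b=im[...,0],im[...,1],im[...,2]
br=((r>150)&(g>140)&(b<100)).astype(np.uint8)
print("stamp",fit(im,c,0,38.5,0,br,(180,100,340,300)))
print([(t,d["centre"],d["conf"]) for t in ("stamp",) for d in robot.mark_of(t,"wrist")[:2]])
plan(p,y,[540.2,40,50],1.57,.085,33)
E
```

```text
24.9833 [540.37780182  40.34707038 154.18286301] 1.572631692013859
stamp ((540.2865600585938, 33.64653778076172), 3.0670206809581573, (29.64069366455078, 35.9344596862793), 526)
[('stamp', [539.7, 36.6, 2.4], 0.76)]
0.085 -0.0001 -0.0000 0.0260 0.0007; 0.085 -0.0001 -0.0000 0.0260 0.0007; 0.085 -0.0001 -0.0000 0.0260 0.0007; 0.085 -0.0001 -0.0000 0.0260 0.0007
```

Request:
jog_arm(
  motion="0.085 0 0 0.03 0; 0.085 0 0 0.03 0; 0.085 0 0 0.03 0; 0.085 0 0 0.025 0; 0.085 0 0 0.015 0; 0.085 0 0 0.005 0; 0.085 0 0 0 0",
)

```text
time_s: 25.67
eef_pos: [540.1, 37.8, 19.3]
eef_rot: [0.708, 0.706, -0.001, -0.001]
ft_force: [-0.1, 0.7, -1.0]
gripper_width: 84.9
```

Request:
jog_arm(
  motion="0.03 0 0 0 0; 0.03 0 0 0 0; 0.03 0 0 0 0; 0.03 0 0 0 0; 0.03 0 0 0 0; 0.03 0 0 0 0; 0.03 0 0 0 0",
  newtons=60,
)

```text
time_s: 26.25
eef_pos: [541.6, 39.0, 22.2]
eef_rot: [0.707, 0.707, 0.0, 0.001]
ft_force: [-1.3, -0.4, 5.6]
gripper_width: 40.4
```

```bash
python3 - <<'E'
from h import *
s,p,y,Rm=st(); print(s["time_s"],p,y,s["gripper_width"],s["ft_force"])
plan([*p[:2],110],y,[528.8,341,110],1.76,.03,32)
E
```

```text
26.25 [541.55093525  38.98613017  22.21346911] 1.5700467786768315 40.4263473348867 [-1.31851828 -0.37467173  5.5631994 ]
0.030 0.0302 -0.0013 -0.0000 -0.0190; 0.030 0.0302 -0.0007 -0.0000 -0.0190; 0.030 0.0302 -0.0001 -0.0000 -0.0190; 0.030 0.0302 0.0004 -0.0000 -0.0190; 0.030 0.0302 0.0010 -0.0000 -0.0190; 0.030 0.0302 0.0016 -0.0000 -0.0190; 0.030 0.0302 0.0021 -0.0000 -0.0190; 0.030 0.0301 0.0027 -0.0000 -0.0190; 0.030 0.0300 0.0033 -0.0000 -0.0190; 0.030 0.0300 0.0039 -0.0000 -0.0190
```

Request:
jog_arm(
  motion="0.03 0 0 -0.02 0; 0.03 0 0 -0.03 0; 0.03 0 0 -0.025 0; 0.03 0 0 -0.015 0; 0.03 0.016 -0.001 0 0; 0.03 0.03 -0.001 0 -0.019; 0.03 0.03 0 0 -0.019; 0.03 0.03 0 0 -0.019; 0.03 0.03 0.001 0 -0.019; 0.03 0.03 0.001 0 -0.019",
)

```text
time_s: 27.08
eef_pos: [534.7, 206.4, 110.5]
eef_rot: [0.673, 0.74, -0.0, -0.0]
ft_force: [0.3, -0.2, -5.8]
gripper_width: 40.1
```

Request:
jog_arm(
  motion="0.03 0.03 0.002 0 -0.019; 0.03 0.03 0.002 0 -0.019; 0.03 0.03 0.003 0 -0.019; 0.03 0.03 0.003 0 -0.019; 0.03 0.015 0.002 0 -0.019; 0.03 0 0 0 0; 0.03 0 0 0 0",
)

```text
time_s: 27.67
eef_pos: [529.4, 340.9, 110.1]
eef_rot: [0.636, 0.771, -0.001, -0.0]
ft_force: [0.3, -0.5, -5.6]
gripper_width: 40.4
```

```bash
python3 - <<'E'
from h import *
s,p,y,Rm=st(); print(s["time_s"],p,y,s["gripper_width"],s["ft_force"])
plan(p,y,[528.8,340,35],1.76,.03,30)
E
```

```text
27.6667 [529.38692034 340.87002064 110.08920216] 1.7617025890677258 40.42202634094122 [ 0.31380103 -0.50721169 -5.60649415]
0.030 -0.0002 -0.0002 0.0250 0.0006; 0.030 -0.0002 -0.0002 0.0250 0.0006; 0.030 -0.0002 -0.0002 0.0250 0.0006
```

Request:
jog_arm(
  motion="0.03 -0.001 0 0.025 0; 0.03 0 0 0.03 0; 0.03 0 0 0.02 0; 0.03 0 0 0.008 0; 0.03 0 0 0.002 0; 0.03 0 0 0.001 0; 0.03 0 0 0 0; 0.03 0 0 0 0",
)

```text
time_s: 28.33
eef_pos: [531.2, 339.5, 25.8]
eef_rot: [0.637, 0.771, 0.001, 0.0]
ft_force: [0.2, 0.3, -5.9]
gripper_width: 40.4
```

Request:
jog_arm(
  motion="0.03 0 0 0.001 0; 0.03 0 0 0.001 0; 0.03 0 0 0.001 0; 0.03 0 0 0 0; 0.03 0 0 0 0",
)

```text
time_s: 28.75
eef_pos: [531.0, 339.8, 24.3]
eef_rot: [0.637, 0.771, 0.001, 0.001]
ft_force: [-3.1, -2.9, 8.9]
gripper_width: 40.7
```

Request:
jog_arm(
  motion="0.085 0 0 0 0; 0.085 0 0 0 0; 0.085 0 0 0 0; 0.085 0 0 0 0; 0.085 0 0 -0.02 0; 0.085 0 0 -0.04 0; 0.085 0 0 -0.04 0; 0.085 -0.01 0 -0.03 0; 0.085 -0.03 0 0 0; 0.085 0 0 0 0.095",
)

```text
time_s: 29.58
eef_pos: [540.1, 297.5, 154.6]
eef_rot: [0.673, 0.739, 0.002, 0.002]
ft_force: [-0.7, -0.2, -0.9]
gripper_width: 85.1
```

Request:
jog_arm(
  motion="0.085 0 0 0 0.095; 0.085 -0.037 0 0 0; 0.085 -0.037 0 0 0; 0.085 -0.037 0 0 0; 0.085 -0.037 0 0 0; 0.085 -0.037 0 0 0; 0.085 -0.037 0 0 0; 0.085 -0.037 0 0 0; 0.085 -0.037 0 0 0; 0.085 -0.037 0 0 0",
)

```text
time_s: 30.42
eef_pos: [537.5, -34.5, 152.0]
eef_rot: [0.707, 0.707, 0.0, 0.0]
ft_force: [2.1, 0.0, -0.2]
gripper_width: 84.9
```

Request:
jog_arm(
  motion="0.085 -0.03 0 0 0; 0.085 0 0 0 0; 0.085 0 0 0 0",
)

```text
time_s: 30.67
eef_pos: [537.6, -64.2, 151.8]
eef_rot: [0.709, 0.706, 0.0, 0.0]
ft_force: [0.4, 0.5, -0.4]
gripper_width: 84.9
```

```bash
python3 - <<'E'
from h import *
s,p,y,Rm=st(); print(s["time_s"],p,y)
shot("wrist","w10"); print([(t,d["centre"],d["conf"]) for t in ("cup",) for d in robot.mark_of(t,"wrist")[:2]])
shot("top","t10"); print([(t,d["centre"],d["conf"]) for t in ("stamp","cup","burnisher","plate") for d in robot.mark_of(t,"top")[:2]])
plan(p,y,[540.2,-80,60],1.57,.085,33)
E
```

```text
30.6667 [537.60117611 -64.18183458 151.76278853] 1.5664998550459646
[('cup', [538.3, -81.9, 0.4], 0.85)]
[('stamp', [531.4, 341.3, 6.2], 0.88), ('burnisher', [446.4, -17.2, 6.0], 0.82), ('plate', [505.3, -306.0, 20.4], 0.65), ('plate', [532.6, 291.7, -1.0], 0.56)]
0.085 -0.0053 0.0009 0.0306 -0.0012; 0.085 -0.0053 0.0009 0.0306 -0.0012; 0.085 -0.0053 0.0009 0.0306 -0.0012
```

Request:
jog_arm(
  motion="0.085 -0.008 0.001 0.005 0; 0.085 -0.008 0.001 0.015 0; 0.085 0 0 0.03 0; 0.085 0 0 0.03 0; 0.085 0 0 0.03 0; 0.085 0 0 0.012 0; 0.085 0 0 0.004 0; 0.085 0 0 0 0",
)

```text
time_s: 31.68
eef_pos: [539.0, -78.7, 24.6]
eef_rot: [0.707, 0.707, -0.001, -0.001]
ft_force: [-1.3, -0.8, 0.6]
gripper_width: 85.0
```

Request:
jog_arm(
  motion="0.04 0 0 0 0; 0.04 0 0 0 0; 0.04 0 0 0 0; 0.04 0 0 0 0; 0.04 0 0 0 0; 0.04 0 0 0 0",
  newtons=30,
)

```text
time_s: 32.18
eef_pos: [540.4, -79.0, 27.4]
eef_rot: [0.707, 0.707, 0.001, 0.001]
ft_force: [-1.5, -0.3, 5.6]
gripper_width: 51.6
```

```bash
python3 - <<'E'
from h import *
s,p,y,Rm=st(); print(s["time_s"],p,y,s["gripper_width"],s["ft_force"])
E
```

```text
32.1833 [540.40193018 -78.98532623  27.3734376 ] 1.569889901569933 51.59290059287433 [-1.45182811 -0.27612605  5.55448803]
```

Request:
jog_arm(
  motion="0.04 0 0 -0.02 0; 0.04 0 0 -0.03 0; 0.04 0 0 -0.025 0; 0.04 0 0 -0.015 0; 0.04 0.017 0 0 0; 0.04 0.03 0 0 0; 0.04 0.03 -0.001 0 0; 0.04 0.03 -0.001 0 0; 0.04 0.03 -0.001 0 0; 0.04 0.03 -0.001 0 0",
)

```text
time_s: 33.02
eef_pos: [535.6, 89.7, 116.4]
eef_rot: [0.708, 0.707, 0.0, 0.0]
ft_force: [0.2, 0.7, -0.9]
gripper_width: 51.6
```

Request:
jog_arm(
  motion="0.04 0.03 -0.001 0 0; 0.04 0.03 -0.001 0 0; 0.04 0.03 -0.001 0 0; 0.04 0.03 -0.001 0 0; 0.04 0.03 0 0 0; 0.04 0.03 0 0 0; 0.04 0 0 0 0; 0.04 0 0 0 0",
)

```text
time_s: 33.68
eef_pos: [531.5, 269.7, 116.0]
eef_rot: [0.706, 0.708, 0.0, 0.0]
ft_force: [-0.1, 0.0, -1.1]
gripper_width: 51.3
```

Request:
jog_arm(
  motion="0.04 0 0 0.02 0; 0.04 0 0 0.03 0; 0.04 0 0 0.022 0; 0.04 0 0 0.008 0; 0.04 0 0 0.003 0; 0.04 0 0 0.001 0; 0.04 0 0 0 0; 0.04 0 0 0 0",
)

```text
time_s: 34.35
eef_pos: [532.9, 268.4, 33.3]
eef_rot: [0.708, 0.707, 0.001, 0.001]
ft_force: [-0.1, 0.0, -1.5]
gripper_width: 51.7
```

Request:
jog_arm(
  motion="0.04 0 0 0.001 0; 0.04 0 0 0.001 0; 0.04 0 0 0 0; 0.04 0 0 0 0",
)

```text
time_s: 34.68
eef_pos: [532.0, 268.3, 30.0]
eef_rot: [0.707, 0.707, 0.0, 0.0]
ft_force: [-0.5, -0.2, -1.2]
gripper_width: 51.5
```

Request:
jog_arm(
  motion="0.04 0 0 0.001 0; 0.04 0 0 0.001 0; 0.04 0 0 0 0; 0.04 0 0 0 0",
)

```text
time_s: 35.02
eef_pos: [532.1, 268.4, 29.4]
eef_rot: [0.707, 0.707, 0.0, 0.0]
ft_force: [-3.8, -1.3, 10.5]
gripper_width: 51.7
```

Contact with the floor. I'll release, lift away and check.

Request:
jog_arm(
  motion="0.085 0 0 0 0; 0.085 0 0 0 0; 0.085 0 0 0 0; 0.085 0 0 0 0; 0.085 0 0 -0.02 0; 0.085 0 0 -0.04 0; 0.085 0 0 -0.04 0; 0.085 0.015 0 -0.03 0; 0.085 0.03 0 0 0; 0.085 0.02 0 0 0",
)

```text
time_s: 35.85
eef_pos: [533.2, 335.2, 160.8]
eef_rot: [0.708, 0.706, 0.003, 0.001]
ft_force: [0.0, -0.2, -1.5]
gripper_width: 85.2
```

Request:
jog_arm(
  motion="0.085 0 0 0 0; 0.085 0 0 0 0; 0.085 0 0 0 0",
)

```text
time_s: 36.1
eef_pos: [531.7, 332.6, 157.1]
eef_rot: [0.707, 0.707, -0.001, -0.0]
ft_force: [-0.3, 0.3, 0.6]
gripper_width: 84.8
```

```bash
python3 - <<'E'
from h import *
s,p,y,Rm=st(); print(s["time_s"],p,y)
im,c=shot("wrist","w11"); im=im.astype(int); r,g,b=im[...,0],im[...,1],im[...,2]
br=((r>150)&(g>120)&(b<120)).astype(np.uint8)
print("stamp",fit(im,c,0,40.5,0,br,(180,100,340,230)))
for n in ("top","side"):
  shot(n,"f"+n)
  for t in ("stamp","cup","burnisher","plate"): print(n,t,[(d["centre"],round(d["conf"],2)) for d in robot.mark_of(t,n)[:2]])
a=cv2.imread("pics/w11.png"); t=cv2.imread("pics/ftop.png")[100:300,70:420]
cv2.imwrite("pics/f.png",np.hstack([cv2.resize(a,(400,300)),cv2.resize(t,(400,300))]))
E
```

```text
36.1 [531.66352958 332.63898771 157.06174729] 1.5699851826364486
stamp ((531.0305786132812, 339.5028076171875), 1.7573536240531191, (40.7032585144043, 41.02243423461914), 1709)
top stamp [([528.8, 339.8, 10.0], 0.63)]
top cup [([530.3, 266.6, 11.2], 0.62)]
top burnisher [([448.0, -15.4, 1.5], 0.64)]
top plate [([504.7, -305.8, 21.7], 0.96)]
side stamp [([530.7, 339.4, 2.5], 0.61)]
side cup [([536.3, 264.9, 4.3], 0.87), ([719.8, -281.4, 6.5], 0.25)]
side burnisher [([445.2, -22.6, 4.3], 0.76)]
side plate [([505.8, -306.2, 21.3], 0.91)]
```

View pics/f.png

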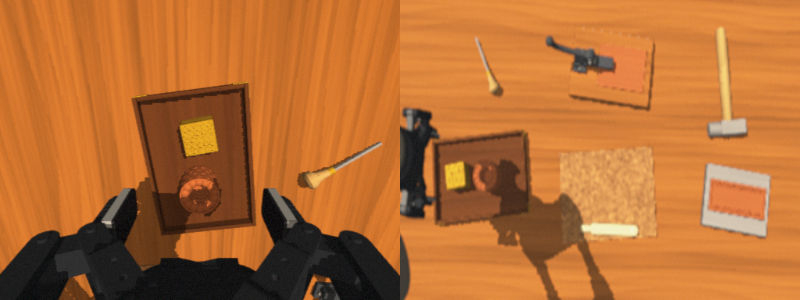

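The left half shows the stamp and cup upright in the tray, at about (198,138) and (200,190). The right half shows the burnisher on the mat (610,230) and the plate on the block (737,198), with the clamp, graver and hammer undisturbed. I'm handing in.

```bash
python3 -c "
from workcell import robot
print(robot.job_done())"
```

```text
the job is handed in; nothing more can be done
None
```

The whole task was carried out and handed in at about 36 s of robot time. The hand-in gives no verdict, so the results below are my own camera checks.

- **Clearing:** The burnisher, stamp block and cup were moved onto the cork mat and let go. The top view showed all three there before I touched the plate.
- **Plate:** It lies on the bench block about 1 mm from the centre and within 0.002 rad of the block's long side. I measured this from picture corners just after release. The last top and side detections agree to within their stated 4 mm.
- **Stamp block:** It stands at about (531, 339.5) mm and started at about (529, 340) mm, so it is about 2 mm off.
- **Cup:** It was released at about (532, 268) mm and started at about (532, 269) mm. The final detections for it disagreed by 6 mm between the top and side cameras, and both lie within 6 mm of the start, inside the limit.
- **Burnisher:** It lies on the mat at about (447, −19) mm. The clamp, graver and hammer look untouched in the last pictures.

The heights of the stamp and cup come from detections good to only a few millimetres (2.5 to 11 mm, against a limit of 9 mm). That both rest on the tray floor is confirmed mainly by the contact force felt when each was set down.

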